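# Set the water drip on the glass-engraving lathe

### The arm

A 7-joint arm with a two-finger parallel gripper is mounted at the origin on the work surface. World frame = base frame: x ahead of the robot, y to its left, z up, the work surface at z = 0. Lengths are in m, angles in rad, forces in N, time in s.
With the tool pointing down it reaches from about 0.35 to 0.9 m from the base axis. Payload 8.1 kg.
Tool frame: the origin (TCP) lies on the centre line of the jaws, within the pads' length; the fingertips stand 17 mm ahead of it and the grasp point (between the pads) lies 2 mm behind it (robot.nose_length is the distance from the TCP to the fingertips, in m); z points along the fingers, y is the direction in which the jaws open and shut (so a half turn about z gives the same grasp; the last joint's range is limited). The gripper opens to 85 mm and grips with 20 to 120 N. Pads are 22 mm wide; open, the fingers measure 114 mm over their backs; the gripper's body (76 mm by 85 mm) begins 54 mm behind the grasp point. The pads swing forward as they close: fully open they stand 13 mm farther back than shut.
Start: joints at [-1.207, 0.434, 0.025, 1.573, -0.012, 1.134, -0.075], TCP at [0.281, 0.558, 0.224] pointing down, gripper open.
Joint ranges: [-2.62, 2.62], [-0.44, 2.09], [-1.27, 1.32], [0.08, 2.57], [-1.32, 4.46], [0.12, 2], [-2.74, 2.74]. Speed limits (rad/s): [2.22, 2.22, 3.01, 3.01, 3.14, 3.14, 3.14].

### API

Orientations are given as a unit quaternion [w, x, y, z].
In Python, from plant import telemetry, grab_frame, robot gives the robot as it stands.
- The arm moves only by the shell command python3 -m crank 'ROWS'. ROWS is a JSON object of lists of equal length, an entry for each row: "translation": the shift along the tool's x, y, z in units of 25 mm (1.0 is 25 mm), a list of three; "dr": the turn, a rotation vector about the tool's x, y, z in units of 5 degrees (1.0 is 5 degrees), a list of three; "grip": the closure, from -1 (fully open) to 1 (shut). A call has 1 to 20 rows; each row shifts and turns the commanded pose from where the row before left it, along the tool's axes as they then stand; what a row does not reach is not made up. A row lasts 1/12 s, in which the tool goes at most 41.7 mm and 7.16 degrees, less where a joint would pass 70% of its speed; a pose out of reach is approached as far as the arm can. A call is refused whole if a number of a shift passes 1 or a number of a turn 1, either way. A call with a gripper value outside its range is refused whole. The fingers move at their own pace and stop on an object; the grip force is fixed at half the most. Time passes only in rows, so rows that do not move let the fingers close. It gives the time, the measured TCP pose, the force and the opening at its end, in the units of the state.
- telemetry.read_state(): the state, without advancing time (a new reading comes with each control period).
- grab_frame(name): name is "side" or "top" or "wrist"; returns a dict with "image" (384x512x3 uint8, red, green, blue), "fx", "fy", "cx", "cy" (pixels), "eye" and "rotation" of the camera in the world. Camera axes: x right, y down, z forward; pixel columns grow to the right and rows downward; lengths in m; the calibration is good to about 2 mm. A picture is of the moment at which its call begins. There is no depth.
- robot.sign_off(): hands the job in, once; it reports no verdict.
The state is a dict: "t": time; "q": joint angles; "qd": joint speeds; "joint_torque": joint torques, N m; "position": TCP position; "ee_rot": TCP orientation; "force": force on the tool from outside, world axes, zero at the start; "torque": the same for the moment, N m; "width": finger opening in m.
Only numpy, scipy, OpenCV 4.12 (cv2) and the standard library are available. Lean on these libraries where they do the work, as an engineer would, in place of code of your own. Each camera call takes 0.05 s, during which the arm holds its last target. There are 200 camera calls.

### The job

The lathe's water pipe has been swung aside: gently push the pipe round with the fingertips until its nozzle stands over the top of the grinding wheel, midway across the wheel's rim, and only then push the yellow tap lever a quarter turn round with them, until it lies in line with its supply pipe, fully open. Grip nothing, do not touch the grinding wheel, and leave the glasses and the other loose things standing as they are. Finish with the hand clear.

Things in the scene. Friction and masses are not known exactly. Their poses are not given: they have to be found in the camera images.
- wheel_top (a point): topmost point of the lathe's grinding wheel (reddish disc, 100 mm across, flat rim 18 mm wide, axle level), midway across the rim, 220 mm above the bench. The wheel does not turn. Axes: y along the spindle from the wheel towards the blue headstock (across the rim), x level along the rim, towards the water column, z up.
- lathe: blue engraving lathe, fixed; origin on the bench below the wheel's centre, axes as wheel_top. Headstock from y = 105 mm (spindle nose) to 445 mm, up to 100 mm either side in x; its carrying handle tops out 275 mm above the bench. Grey splash tray below the wheel, 220 x 150 mm, 30 mm high.
- swivel_axis (a point): point on the upright swivel axis of the water column (steel post 26 mm thick, fixed), at the height of the swing pipe's centreline, 285 mm up; the swivel's top is 24 mm higher. Axes are the column's: at joint drip_arm = 0 the pipe points along -x; the copper supply pipe with the tap leaves along -y, 130 mm up, and goes down into the bench 200 mm out.
- drip_arm (a joint): swing of the level water pipe (aluminium, 14 mm thick, 220 mm from swivel to nozzle), rad; grows counter-clockwise from above, range -1.3 to 1.1, no stop at the wheel. Stiff swivel: stays where left, needs 0.35 N m (2.5 N at 140 mm out). It starts 0.3 to 1.3 rad counter-clockwise of the wheel, so it must go clockwise.
- nozzle (a point): mouth of the brass drip nozzle hanging from the outer end of the swing pipe, below a blue sleeve 17 mm thick; 235 mm above the bench, 50 mm below the pipe's centreline, 220 mm from the swivel axis. It passes 15 mm above the wheel; its circle passes within 10 mm of wheel_top.
- tap_pivot (a point): point on the upright axis of the tap's lever, at the lever's mid-height, 165 mm above the bench, over the copper supply pipe, 110 mm from the column's axis. Axes as for swivel_axis.
- tap_lever (a joint): turn of the tap's lever, rad; 0 = shut, lever square across the supply pipe (along the column's -x); grows counter-clockwise from above; 1.57 = fully open, in line with the supply pipe and pointing away from the column; stop at 1.62. Starts at 0 to 0.1. Stays where left, needs 0.22 N m (3 N near its end).
- tap_tip (a point): outer end of the tap lever, 89 mm from its axis; the lever is a flat bar whose outer 58 mm is a yellow plastic sleeve, 18 mm wide and 12 mm thick
- tumbler_a: bystander: clear straight tumbler, 72 across the rim, 90 high (mm); origin at the middle of its underside
- tumbler_b: bystander: green tumbler, 68 across the rim, 85 high (mm); origin at the middle of its underside
- paste_jar: bystander: small round jar with a black lid, 60 across, 65 high (mm); origin at the middle of its underside
- wine_glass: bystander: stemmed clear glass, 72 across, 160 high (mm); origin at the middle of its underside
- beer_mug: bystander: clear mug with a handle, 84 across the rim, 115 high (mm); origin at the middle of its underside
- spanner: bystander: open spanner lying flat, 170 long (mm); origin at the middle of its underside
- brush: bystander: cleaning brush lying flat, 170 long (mm); origin at the middle of its underside
- wheel: the grinding wheel itself, origin at its centre, on the spindle's axis; not to be touched

How it is judged:
On the way, in this order (a step that is already met when the one before it is completed fails the run):
1. the nozzle stands over the top of the wheel, the tap still shut (y of nozzle in the frame of wheel_top between -0.008 and 0.008 m and x of nozzle in the frame of wheel_top between -0.02 and 0.02 m and velocity of joint drip_arm between -0.1 and 0.1 rad/s and value of joint tap_lever below 0.4 rad), for 0.3 s.
2. the tap lever lies in line with its pipe (value of joint tap_lever above 1.4 rad), for 0.2 s.
At the end, for the whole second after the job is handed in: The nozzle is over the top of the wheel (within 8 mm of the middle of the rim across it, within 20 mm along it) and at rest, and the tap lever is within about 10 degrees of in line with its pipe, or at its stop (y of nozzle in the frame of wheel_top between -0.008 and 0.008 m and x of nozzle in the frame of wheel_top between -0.02 and 0.02 m and velocity of joint drip_arm between -0.1 and 0.1 rad/s and value of joint tap_lever above 1.4 rad); the robot touches nothing.
It fails at once if the tap is opened while the nozzle is not over the wheel (value of joint tap_lever above 0.6 rad and not (y of nozzle in the frame of wheel_top between -0.014 and 0.014 m and x of nozzle in the frame of wheel_top between -0.026 and 0.026 m)).
It fails at once if the grinding wheel is touched (contact force between any of the fingers, the arm and wheel above 1 N).
It fails at once if the water pipe or the tap lever is gripped or pushed hard (more than 35 N) (contact force between the fingers and drip_arm above 35 N or contact force between the fingers and tap_lever above 35 N).
It fails at once if the water pipe or the tap lever is pushed with the arm or the hand's body instead of the fingers (contact force between the arm and drip_arm above 5 N or contact force between the arm and tap_lever above 5 N).
It fails at once if a glass, the jar, the spanner or the brush is lifted or moved by more than 15 mm (distance of any of tumbler_a, tumbler_b, paste_jar, wine_glass, beer_mug, spanner, brush from where it was at the start of the episode above 0.015 m).
It also fails if it takes over 56 s, if anything falls off the work surface, if the arm or the gripper's body presses on something with over 40 N, if the wrist force passes 120 N, or if a joint passes its speed limit or range.

## Working session

There is one attempt and no reset: what is moved stays moved. The work goes in short steps, Python scripts to look and compute and a shell command to move; the robot and the scene stay as the last step left them, time stands still between calls to the robot, and variables do not carry over. Pictures are saved under pics/ and viewed, about 8 in all and at most 12, crops included, and the job is handed in when it is done.

```bash
ls; mkdir -p pics
python3 - <<'E'
from plant import telemetry, grab_frame, robot
import cv2,numpy as np
s=telemetry.read_state();print({k:np.round(v,3) for k,v in s.items()})
for n in("side","top"):
    f=grab_frame(n);cv2.imwrite(f"pics/{n}0.png",f["image"][:,:,::-1]);print(n,f["fx"],f["fy"],f["cx"],f["cy"],f["eye"],np.round(f["rotation"],4).tolist())
E
```

```text
pics
{'t': np.float64(0.0), 'q': array([-1.207,  0.435,  0.025,  1.574, -0.012,  1.134, -0.075]), 'qd': array([ 0.   , -0.001, -0.   ,  0.001,  0.   , -0.002, -0.   ]), 'joint_torque': array([ 0.0000e+00, -6.7049e+01,  1.0260e+00, -3.1620e+01,  1.6000e-02,
        1.3000e-02,  0.0000e+00]), 'position': array([0.281, 0.558, 0.224]), 'ee_rot': array([-0.   ,  0.231,  0.973, -0.001]), 'force': array([0.222, 0.12 , 0.762]), 'torque': array([0.026, 0.015, 0.053]), 'width': np.float64(0.086)}
side 453.3232225748031 453.3232225748031 261.0503101126751 197.87595104999116 [-0.01664155 -0.93438621  0.88676594] [-0.4402, 0.8384, -0.2878, 0.1428]
top 383.9285784427254 383.9285784427254 256.64652073857366 188.84923081109227 [ 0.50465943 -0.16745505  1.04928246] [-0.0387, 0.71, -0.7028, 0.022]
```

View pics/top0.png

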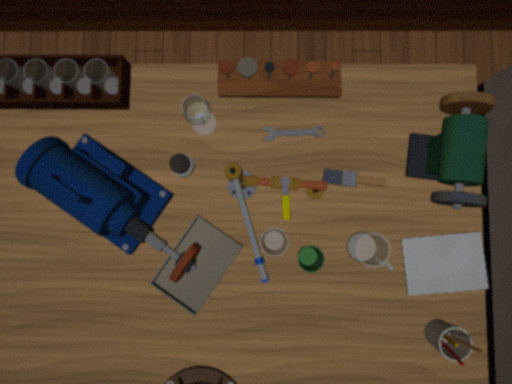

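View pics/side0.png

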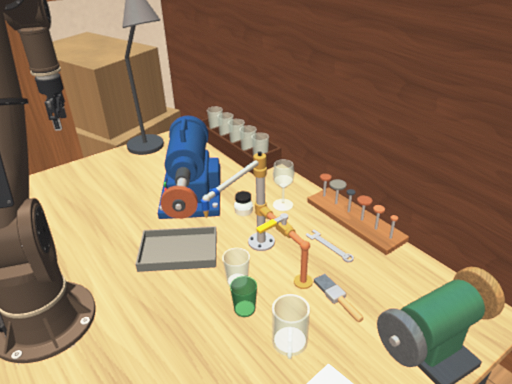

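```bash
cat > h.py <<'E'
import numpy as np,cv2
from scipy.spatial.transform import Rotation as R
from plant import telemetry, grab_frame, robot
def rot(f): 
    q=np.array(f["rotation"]); return R.from_quat(q[[1,2,3,0]]).as_matrix() if q.size==4 else q
def cast(f,u,v,z):
    d=rot(f)@np.array([(u-f["cx"])/f["fx"],(v-f["cy"])/f["fy"],1]);e=np.array(f["eye"]);return e+d*(z-e[2])/d[2]
def proj(f,p):
    c=rot(f).T@(np.array(p)-f["eye"]);return np.array([f["fx"]*c[0]/c[2]+f["cx"],f["fy"]*c[1]/c[2]+f["cy"]])
def hsvmask(f,lo,hi):
    return cv2.inRange(cv2.cvtColor(f["image"],cv2.COLOR_RGB2HSV),np.array(lo),np.array(hi))
E
python3 - <<'E'
from h import *
f=grab_frame("top");g=grab_frame("side")
np.save("f.npy",f,allow_pickle=True);np.save("g.npy",g,allow_pickle=True)
a=f["image"][150:320,140:340];b=g["image"][135:305,140:340]
cv2.imwrite("pics/c1.png",cv2.resize(a,(800,680),interpolation=cv2.INTER_CUBIC)[:600,:,::-1])
cv2.imwrite("pics/c2.png",cv2.resize(b,(800,680),interpolation=cv2.INTER_CUBIC)[:600,:,::-1])
for n,u,v,z in [("swiveltop",233,170,.309),("sleeve",264,279,.26),("wheeltop",186,262,.22),("tapend",286,218,.165),("tappivot",286,183,.165)]:
    p=cast(f,u,v,z);print(n,p.round(3),proj(g,p).round(1))
E
```

```text
swiveltop [ 0.605 -0.103  0.309] [259.3 152.2]
sleeve [ 0.39  -0.165  0.26 ] [202.8 208.8]
wheeltop [0.417 0.002 0.22 ] [180.  188.1]
tapend [ 0.514 -0.214  0.165] [258.4 229.9]
tappivot [ 0.595 -0.214  0.165] [282.8 217.8]
```

View pics/c1.png

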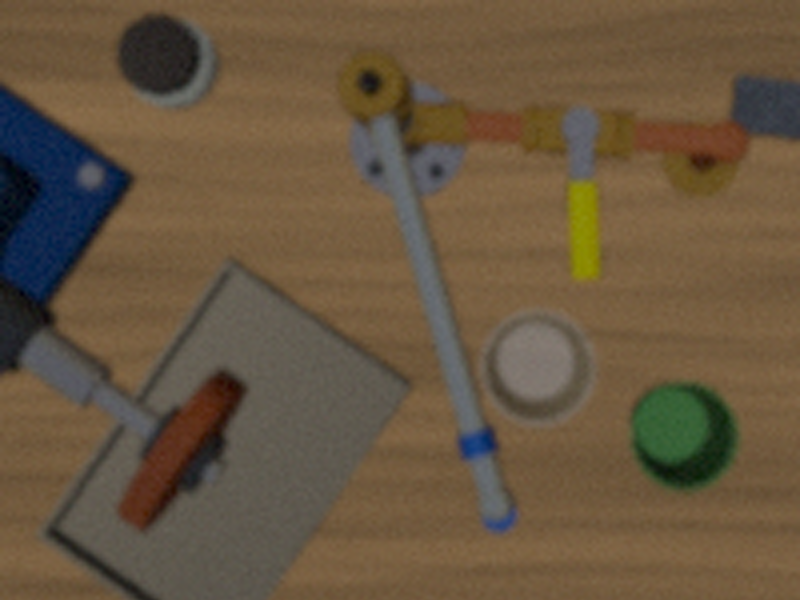

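View pics/c2.png

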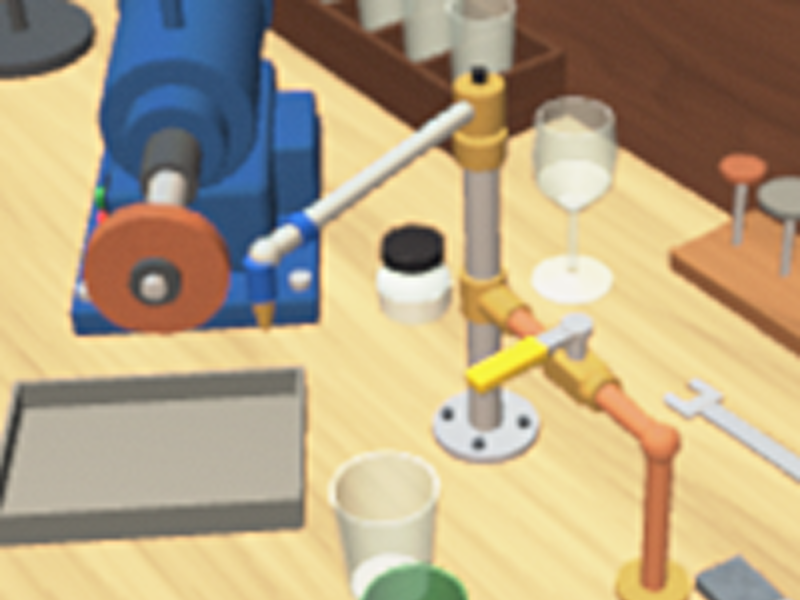

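Run:
```python
from h import *
f=np.load("f.npy",allow_pickle=True).item();g=np.load("g.npy",allow_pickle=True).item()
T=lambda a,b:(a/4+140-.375,b/4+150-.375)
c=[cast(f,*T(*p),.03) for p in [(232,262),(408,385),(48,530)]]
x1=c[0]-c[2];yy=c[0]-c[1];print("tray",np.linalg.norm(x1),np.linalg.norm(yy),x1,yy)
thx=np.arctan2(x1[1],x1[0]);thy=np.arctan2(yy[1],yy[0])-np.pi/2;print("thx",thx,thy)
def big(f,lo,hi,box):
    m=hsvmask(f,lo,hi);k=np.zeros_like(m);u0,v0,u1,v1=box;k[v0:v1,u0:u1]=m[v0:v1,u0:u1]
    cs,_=cv2.findContours(k,0,cv2.CHAIN_APPROX_NONE);return max(cs,key=cv2.contourArea)
ct=big(f,(0,120,50),(14,255,255),(160,235,205,290));print("top wheel",cv2.minAreaRect(ct))
cs=big(g,(0,120,50),(14,255,255),(155,180,203,222));el=cv2.fitEllipse(cv2.convexHull(cs));print("side wheel",el,cv2.boundingRect(cs))
pf=cast(g,*el[0],.17);print("face ctr(side)",pf)
th=(thx+thy)/2;X=np.array([np.cos(th),np.sin(th),0]);Y=np.array([-X[1],X[0],0]);
for th_ in(thx,thy):
  Yq=np.array([-np.sin(th_),np.cos(th_),0]);print("wheel c from side",pf+.009*Yq)
print("tray centre",(c[1]+c[2])/2)
cr=cast(f,*cv2.minAreaRect(ct)[0],.22);print("top approx",cr)
ye=big(f,(22,150,80),(35,255,255),(270,180,300,230));r=cv2.minAreaRect(ye);print("yellow",r,[cast(f,*p,.171).round(4) for p in cv2.boxPoints(r)])
print("swivel",cast(f,*T(372,83),.309),"pivot",cast(f,*T(580,122),.172),"pipe end",cast(f,*T(497,512),.285))
bl=big(f,(100,120,60),(130,255,255),(250,270,275,290));print(cv2.boundingRect(bl))
gb=big(g,(15,120,90),(26,255,255),(245,150,275,180));print("side swivel",cv2.boundingRect(gb))
```

```text
tray 0.21209295235167275 0.14256872851611133 [ 0.17688576 -0.11702499  0.        ] [0.07956469 0.11830174 0.        ]
thx -0.5844763398771593 -0.592069620400128
top wheel ((183.83998107910156, 261.8800048828125), (11.999999046325684, 43.19999313354492), 36.869895935058594)
side wheel ((178.56195068359375, 201.65261840820312), (32.6258544921875, 36.502017974853516), 105.28887176513672) (161, 186, 36, 33)
face ctr(side) [0.41343089 0.01526464 0.17      ]
wheel c from side [0.41839675 0.02277065 0.17      ]
wheel c from side [0.4184536  0.02273272 0.17      ]
tray centre [0.39253671 0.01259419 0.03      ]
top approx [0.41749409 0.00676936 0.22      ]
yellow ((285.5078125, 207.12452697753906), (24.140399932861328, 8.358691215515137), 86.42366790771484) [array([ 0.5658, -0.2014,  0.171 ]), array([ 0.5671, -0.2204,  0.171 ]), array([ 0.5122, -0.2241,  0.171 ]), array([ 0.5108, -0.2051,  0.171 ])]
swivel [ 0.60399321 -0.10250305  0.309     ] pivot [ 0.60078006 -0.21038219  0.172     ] pipe end [ 0.39599518 -0.16519462  0.285     ]
(263, 279, 5, 3)
side swivel (253, 154, 14, 24)
```

```bash
python3 -m crank '{"translation":[[0,0,-1],[0,0,-1],[0,0,-1],[0,0,-1],[0,0,-1],[0,0,-1],[0,0,-1],[0,0,-1]],"dr":[[0,0,0],[0,0,-0.9],[0,0,-0.9],[0,0,-0.9],[0,0,-0.9],[0,0,-0.9],[0,0,-0.85],[0,0,0]],"grip":[1,1,1,1,1,1,1,1]}'
python3 -m crank '{"translation":[[-0.25,-1,0],[-0.25,-1,0],[-0.25,-1,0],[-0.25,-1,0],[-0.25,-1,0],[-0.25,-1,0],[-0.25,-1,0],[-0.25,-1,0],[-0.25,-1,0],[-0.25,-1,0],[-0.25,-1,0],[-0.25,-1,0],[-0.25,-1,0],[-0.25,-1,0],[-0.25,-1,0],[-0.25,-1,0],[-0.25,-1,0],[-0.25,-1,0],[0,0,0],[0,0,0]],"dr":[[0,0,0],[0,0,0],[0,0,0],[0,0,0],[0,0,0],[0,0,0],[0,0,0],[0,0,0],[0,0,0],[0,0,0],[0,0,0],[0,0,0],[0,0,0],[0,0,0],[0,0,0],[0,0,0],[0,0,0],[0,0,0],[0,0,0],[0,0,0]],"grip":[1,1,1,1,1,1,1,1,1,1,1,1,1,1,1,1,1,1,1,1]}'
python3 - <<'E'
from h import *
s=telemetry.read_state();print(s["t"],s["position"],s["ee_rot"],s["width"])
w=grab_frame("wrist");np.save("w.npy",w,allow_pickle=True);cv2.imwrite("pics/w1.png",w["image"][:,:,::-1]);print(w["eye"],w["rotation"],w["fx"])
f=np.load("f.npy",allow_pickle=True).item();g=np.load("g.npy",allow_pickle=True).item()
T=lambda a,b:(a/4+140-.375,b/4+150-.375)
print("nut top",cast(f,*T(215,470),.17),"nut side",cast(g,155/4+139.6,284/4+134.6,.17))
r=((183.84,261.88),(12.0,43.2),36.87);print([(p.round(1),cast(f,*p,.22).round(4)) for p in cv2.boxPoints(r)])
for p in [(.42,.0,.22),(.416,.011,.22)]:print(proj(w,p))
E
```

```text
t: 0.87
position: [0.2813, 0.5578, 0.4255]
ee_rot: [-0.0, -0.002, 1.0, -0.0]
force: [-0.1, -0.2, 0.2]
width: 0.0003
t: 2.53
position: [0.3939, 0.107, 0.4244]
ee_rot: [0.0, 0.001, 1.0, 0.0]
force: [-0.4, 1.8, -0.3]
width: 0.0001
2.5333 [0.39388169 0.10696357 0.42442711] [1.10828984e-04 1.49584437e-03 9.99998849e-01 2.30271948e-04] 6.191586624158858e-05
[0.31614374 0.1073975  0.57418805] [0.10972865 0.69983645 0.69731622 0.1092642 ] 273.2294728012539
nut top [ 0.40078603 -0.00477259  0.17      ] nut side [ 0.40388925 -0.0007937   0.17      ]
[(array([166.1, 275.6], dtype=float32), array([0.3881, 0.0441, 0.22  ])), (array([192., 241.], dtype=float32), array([ 0.4621, -0.0097,  0.22  ])), (array([201.6, 248.2], dtype=float32), array([ 0.447 , -0.0307,  0.22  ])), (array([175.7, 282.8], dtype=float32), array([0.3733, 0.0231, 0.22  ]))]
[176.64458626 183.46962302]
[184.53751784 180.59052873]
```

View pics/w1.png

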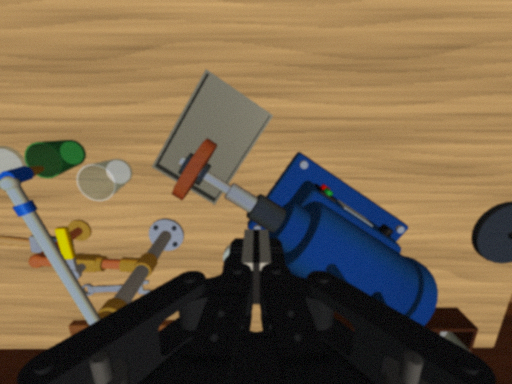

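Run:
```python
from h import *
w=np.load("w.npy",allow_pickle=True).item()
m=hsvmask(w,(0,130,50),(12,255,255));k=np.zeros_like(m);k[130:205,165:225]=m[130:205,165:225]
c=max(cv2.findContours(k,0,1)[0],key=cv2.contourArea);r=cv2.minAreaRect(c);print(r)
th=-.588;X=np.array([np.cos(th),np.sin(th)]);Y=np.array([-X[1],X[0]]);W=np.array([.4135,.013]);S=np.array([.604,-.1025])
for p in cv2.boxPoints(r):
  for z in(.22,.17):
    q=cast(w,*p,z)[:2]-W;print(p.round(1),z,(q@X).round(4),(q@Y).round(4))
d=S-W;print("dist",np.linalg.norm(d),"angle",np.degrees(np.arctan2(*(-d)[::-1])),"S in wheel frame",d@X,d@Y)
```

```text
((193.21484375, 168.45147705078125), (15.797292709350586, 65.41414642333984), 32.2756462097168)
[169.1 191.9] 0.22 0.0289 -0.0101
[169.1 191.9] 0.17 0.0518 -0.015
[204.  136.6] 0.22 -0.062 -0.0079
[204.  136.6] 0.17 -0.0519 -0.0125
[217.4 145. ] 0.22 -0.0622 0.0119
[217.4 145. ] 0.17 -0.0521 0.0102
[182.4 200.3] 0.22 0.0296 0.011
[182.4 200.3] 0.17 0.0526 0.0091
dist 0.22277903851125672 angle 148.77159971708244 S in wheel frame 0.22257347864686783 0.009567998904278702
```

```bash
python3 -m crank '{"translation":[[-0.25,-0.98,0],[-0.25,-0.98,0],[-0.25,-0.98,0],[-0.25,-0.98,0],[-0.25,-0.98,0],[-0.25,-0.98,0],[-0.25,-0.98,0],[-0.25,-0.98,0],[-0.25,-0.98,0],[-0.25,-0.98,0],[-0.25,-0.98,0],[-0.25,-0.98,0],[-0.25,-0.98,0],[0,0,0.97],[0,0,0.97],[0,0,0.97],[0,0,0.97],[0,0,0.97],[0,0,0.97],[0,0,0]],"dr":[[0,0,0],[0,0,0],[0,0,0],[0,0,0],[0,0,0],[0,0,0],[0,0,0],[0,0,0],[0,0,0],[0,0,0],[0,0,0],[0,0,0],[0,0,0],[0,0,0],[0,0,0],[0,0,0],[0,0,0],[0,0,0],[0,0,0],[0,0,0]],"grip":[1,1,1,1,1,1,1,1,1,1,1,1,1,1,1,1,1,1,1,1]}'
python3 - <<'E'
from h import *
f=grab_frame("top");cv2.imwrite("pics/t2.png",cv2.resize(f["image"][150:320,140:340],(800,680),interpolation=cv2.INTER_CUBIC)[:600,:,::-1])
E
```

```text
t: 4.25
position: [0.4735, -0.2076, 0.2745]
ee_rot: [-0.003, -0.001, 1.0, 0.001]
force: [0.2, 0.6, -0.5]
width: -0.0
```

View pics/t2.png

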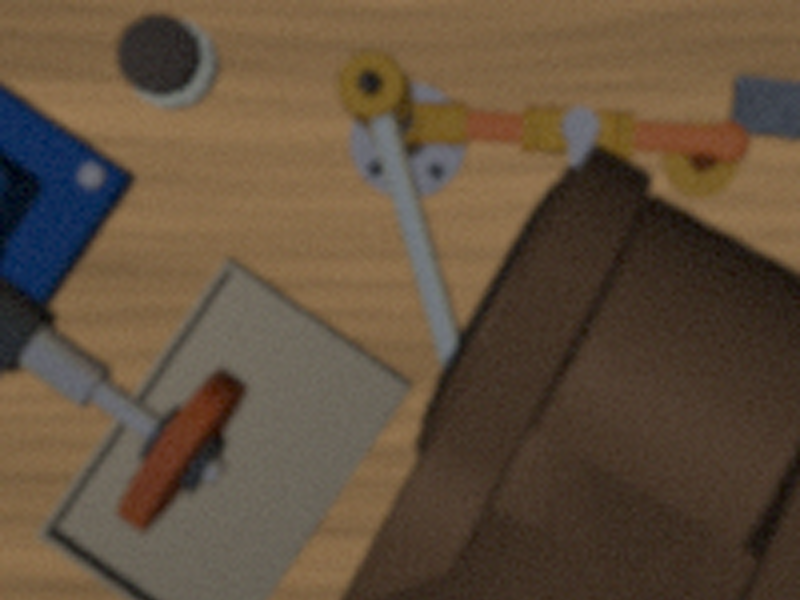

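```bash
python3 -m crank '{"translation":[[0,0.5,0],[0,0.5,0],[0,0.4,0],[0,0.4,0],[0,0.4,0],[0,0.4,0],[0,0.4,0],[0,0.4,0],[0,0.4,0],[0,0.4,0],[0,0.4,0],[0,0.4,0],[0,0.3,0],[0,0,0]],"dr":[[0,0,0],[0,0,0],[0,0,0],[0,0,0],[0,0,0],[0,0,0],[0,0,0],[0,0,0],[0,0,0],[0,0,0],[0,0,0],[0,0,0],[0,0,0],[0,0,0]],"grip":[1,1,1,1,1,1,1,1,1,1,1,1,1,1]}'
python3 - <<'E'
from h import *
g=grab_frame("side");f=grab_frame("top");np.save("g2.npy",g,allow_pickle=True)
a=cv2.resize(g["image"][135:285,140:340],(600,450),interpolation=cv2.INTER_CUBIC);b=cv2.resize(f["image"][150:350,140:220],(180,450),interpolation=cv2.INTER_CUBIC)
cv2.imwrite("pics/s3.png",np.hstack([a,b])[:,:,::-1])
E
```

```text
t: 5.47
position: [0.4756, -0.0755, 0.2789]
ee_rot: [0.0, -0.001, 1.0, 0.0]
force: [-0.2, -0.6, 1.0]
width: 0.0001
```

View pics/s3.png

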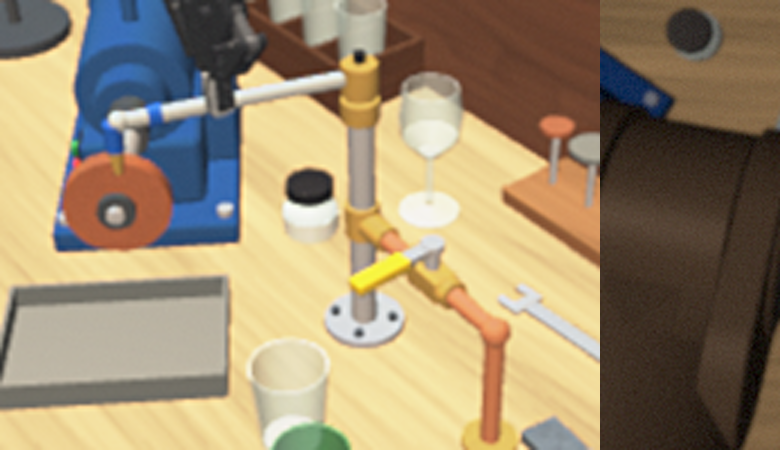

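Run:
```python
from h import *
g=np.load("g2.npy",allow_pickle=True).item()
S=np.array([.604,-.1025]);th=-.588;X=np.array([np.cos(th),np.sin(th)]);Y=np.array([-X[1],X[0]]);W=np.array([.4135,.013])
for u,v in [(112,118),(150,115),(205,106),(240,98),(340,83)]:
    p=cast(g,u/3+139.7,v/3+134.7,.285);d=p[:2]-S;print(p.round(4),np.linalg.norm(d).round(4),np.degrees(np.arctan2(d[1],d[0])).round(1),((p[:2]-W)@Y).round(4))
for a in (149,152,155,158,161):
    d=np.array([np.cos(np.radians(a)),np.sin(np.radians(a))]);n=S+.22*d;print(a,((n-W)@X).round(4),((n-W)@Y).round(4),"end,noz,top px(crop)",[((proj(g,q)-[139.7,134.7])*3).round(0) for q in [(*(S+.227*d),.285),(*n,.235)]])
print("wheeltop px",(proj(g,(*W,.22))-[139.7,134.7])*3,"swtop",(proj(g,(*S,.309))-[139.7,134.7])*3)
m=cv2.cvtColor(g["image"],cv2.COLOR_RGB2HSV)
cv2.imwrite("pics/z4.png",cv2.resize(g["image"][160:210,150:220],(700,500),interpolation=cv2.INTER_NEAREST)[:,:,::-1])
```

```text
[ 0.4006 -0.0277  0.285 ] 0.2167 159.8 -0.0411
[ 0.4281 -0.0437  0.285 ] 0.1855 161.5 -0.0391
[ 0.4721 -0.0604  0.285 ] 0.1384 162.3 -0.0285
[ 0.5027 -0.068   0.285 ] 0.107 161.2 -0.0179
[ 0.5848 -0.1016  0.285 ] 0.0192 177.2 -0.0003
149 0.0028 -0.0008 end,noz,top px(crop) [array([97., 95.]), array([112., 143.])]
152 0.0037 -0.0122 end,noz,top px(crop) [array([ 97., 102.]), array([112., 150.])]
155 0.0051 -0.0237 end,noz,top px(crop) [array([ 97., 109.]), array([113., 157.])]
158 0.0071 -0.035 end,noz,top px(crop) [array([ 99., 116.]), array([114., 164.])]
161 0.0098 -0.0462 end,noz,top px(crop) [array([101., 123.]), array([116., 171.])]
wheeltop px [111.29167029 156.31257925] swtop [357.66442654  52.51158655]
```

View pics/z4.png

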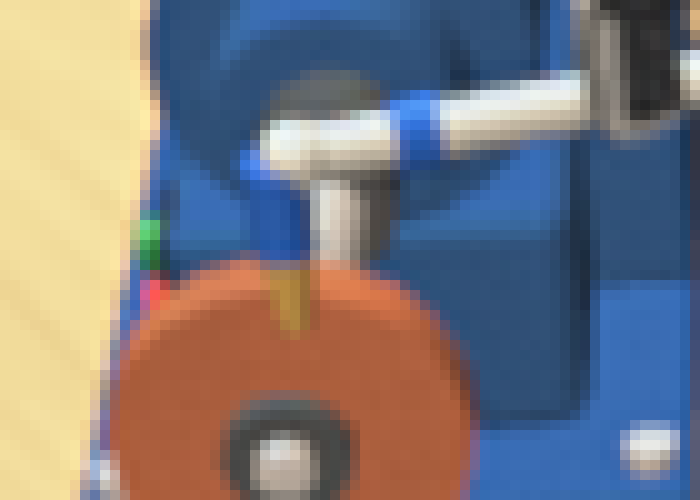

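```bash
python3 -m crank '{"translation":[[0,0.2,0],[0,0.2,0],[0,0.2,0],[0,0.2,0],[0,0.15,0],[0,0.15,0],[0,0,0]],"dr":[[0,0,0],[0,0,0],[0,0,0],[0,0,0],[0,0,0],[0,0,0],[0,0,0]],"grip":[1,1,1,1,1,1,1]}'
cat > m.py <<'E'
from h import *
import sys
g=grab_frame("side");np.save("g3.npy",g,allow_pickle=True)
S=np.array([.604,-.1025]);th=-.588;X=np.array([np.cos(th),np.sin(th)]);Y=np.array([-X[1],X[0]]);W=np.array([.4135,.013])
# brass nozzle: yellowish pixels just above/over the wheel
m=hsvmask(g,(17,110,60),(30,255,255));k=np.zeros_like(m);k[175:200,170:190]=m[175:200,170:190]
ys,xs=np.nonzero(k);print("brass px",len(xs),xs.min(),xs.max(),ys.min(),ys.max(),"mean",xs.mean(),ys.mean())
for dv in(0,):
    p=cast(g,xs[ys>=ys.max()-1].mean(),ys.max()+.5,.235);d=p[:2]-S
    print("mouth",p,"r",np.linalg.norm(d),"ang",np.degrees(np.arctan2(d[1],d[0])),"x,y",(p[:2]-W)@X,(p[:2]-W)@Y)
cv2.imwrite(sys.argv[1],cv2.resize(g["image"][150:230,150:250],(750,600),interpolation=cv2.INTER_NEAREST)[:,:,::-1])
E
python3 m.py pics/z5.png
```

```text
t: 6.15
position: [0.475, -0.0493, 0.2788]
ee_rot: [-0.0, -0.001, 1.0, 0.0]
force: [0.9, -2.4, 0.6]
width: -0.0002
brass px 16 175 178 179 184 mean 176.9375 180.9375
mouth [0.41032179 0.0006032  0.235     ] r 0.2194117600622557 ang 151.97171567756658 x,y 0.004232041487585463 -0.012077722909419848
```

```bash
python3 -m crank '{"translation":[[0,0.12,0],[0,0.12,0],[0,0.12,0],[0,0,0]],"dr":[[0,0,0],[0,0,0],[0,0,0],[0,0,0]],"grip":[1,1,1,1]}'
python3 m.py pics/z6.png
```

```text
t: 6.53
position: [0.4751, -0.0407, 0.2788]
ee_rot: [-0.0, -0.0, 1.0, 0.0]
force: [0.5, -2.5, 0.2]
width: 0.0
brass px 14 176 178 177 181 mean 177.07142857142858 178.85714285714286
mouth [0.41719483 0.0138107  0.235     ] r 0.22005533470529826 ang 148.0923251212556 x,y 0.002624596398484778 0.0027240577920404742
```

View pics/z6.png

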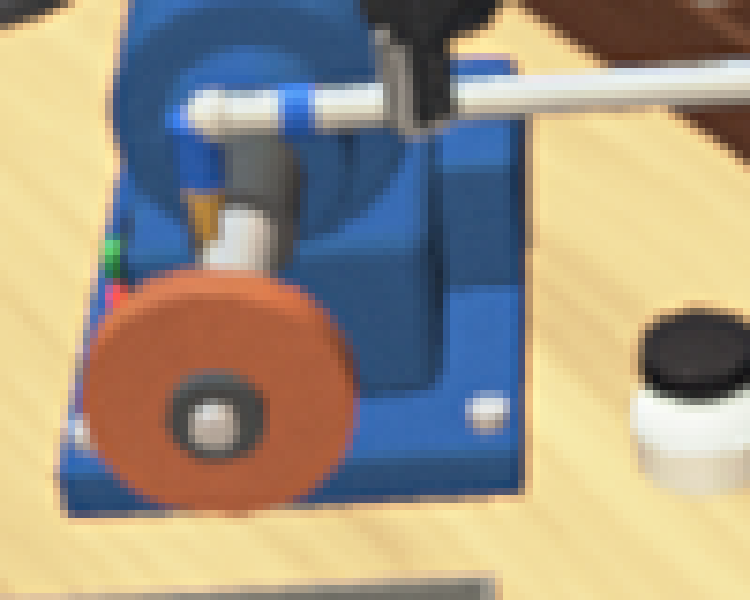

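```bash
python3 -m crank '{"translation":[[0,-0.25,0],[0,-1,0],[-0.45,-1,0],[-0.45,-1,0],[-0.45,-1,0],[-0.45,-1,0],[0,0,0],[0,0,0.87],[0,0,0.87],[0,0,0.87],[0,0,0.87],[0,0,0.87],[0,0,0]],"dr":[[0,0,0],[0,0,0],[0,0,0],[0,0,0],[0,0,0],[0,0,0],[0,0,0],[0,0,0],[0,0,0],[0,0,0],[0,0,0],[0,0,0],[0,0,0]],"grip":[1,1,1,1,1,1,1,1,1,1,1,1,1]}'
python3 m.py pics/z7.png
python3 - <<'E'
from h import *
g=grab_frame("side");cv2.imwrite("pics/s8.png",cv2.resize(g["image"][130:280,150:350],(800,600),interpolation=cv2.INTER_CUBIC)[:,:,::-1])
E
```

```text
t: 7.67
position: [0.5176, -0.1712, 0.1664]
ee_rot: [-0.003, -0.0, 1.0, 0.001]
force: [-0.1, 1.3, -0.4]
width: 0.0002
brass px 14 176 179 176 181 mean 177.14285714285714 178.28571428571428
mouth [0.41677671 0.01414585 0.235     ] r 0.2205874253887347 ang 148.07582842103054 x,y 0.0020907969703314673 0.00277099071289536
```

View pics/s8.png

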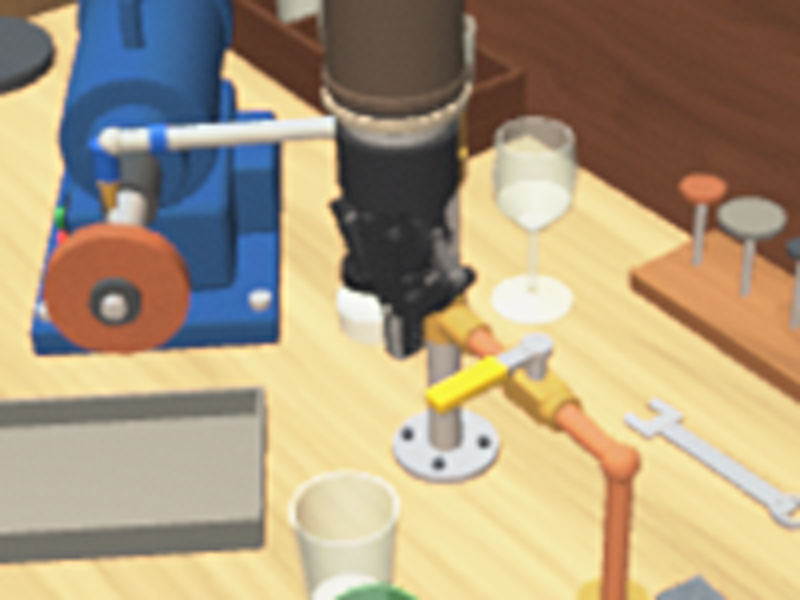

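```bash
python3 -m crank '{"translation":[[-0.08,-0.48,0],[-0.08,-0.48,0],[0,-0.33,0],[0,-0.33,0],[0,-0.33,0],[-0.11,-0.35,0],[-0.11,-0.35,0],[-0.11,-0.35,0],[-0.27,-0.33,0],[-0.27,-0.33,0],[-0.27,-0.33,0],[-0.32,-0.17,0],[-0.32,-0.17,0],[-0.32,-0.17,0],[0,0,0]],"dr":[[0,0,0],[0,0,0],[0,0,0],[0,0,0],[0,0,0],[0,0,0],[0,0,0],[0,0,0],[0,0,0],[0,0,0],[0,0,0],[0,0,0],[0,0,0],[0,0,0],[0,0,0]],"grip":[1,1,1,1,1,1,1,1,1,1,1,1,1,1,1]}'
python3 m.py pics/z9.png
python3 - <<'E'
from h import *
g=grab_frame("side");cv2.imwrite("pics/s9.png",cv2.resize(g["image"][130:280,150:350],(800,600),interpolation=cv2.INTER_CUBIC)[:,:,::-1])
E
```

```text
t: 9.02
position: [0.5784, -0.2854, 0.1698]
ee_rot: [0.0, -0.0, 1.0, -0.0]
force: [0.1, 1.0, 0.5]
width: 0.0001
brass px 15 176 179 176 181 mean 177.06666666666666 178.66666666666666
mouth [0.41635859 0.014481   0.235     ] r 0.22111954639699472 ang 148.05941074255702 x,y 0.0015569853774876677 0.0028179247032988496
```

View pics/s9.png

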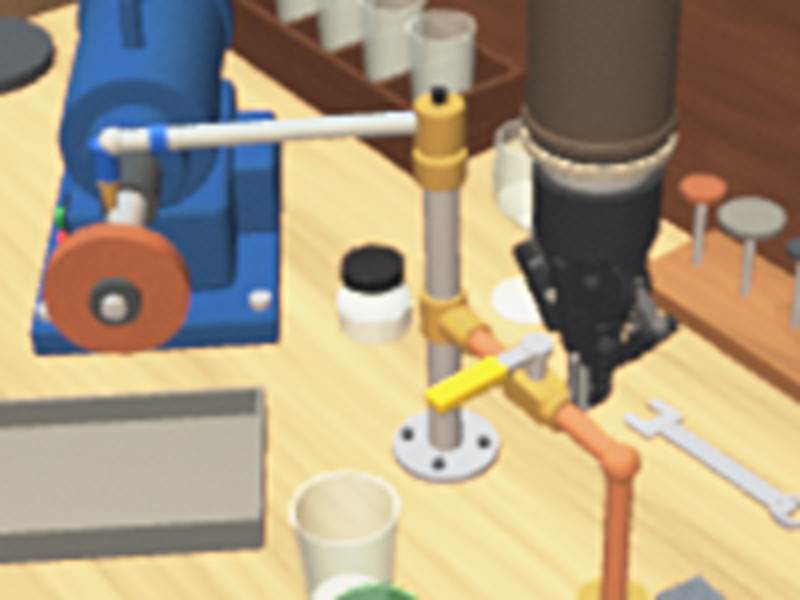

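Run:
```python
from h import *
g=np.load("g3.npy",allow_pickle=True).item()
c=lambda p:((proj(g,p)-[150,130]+.4)*4).round(0)
for n,p in dict(tip8=(.5176,-.1712,.1494),tip9=(.5784,-.2854,.1528),levend=(.511,-.2146,.165),pivot=(.602,-.211,.165),pivtop=(.602,-.211,.175),elbow=(.604,-.3025,.13),swtop=(.604,-.1025,.309)).items(): print(n,c(p))
print(telemetry.read_state()["force"])
f=grab_frame("top");cv2.imwrite("pics/t10.png",cv2.resize(f["image"][150:300,200:400],(800,600),interpolation=cv2.INTER_CUBIC)[:,:,::-1])
```

```text
tip8 [400. 385.]
tip9 [585. 432.]
levend [431. 404.]
pivot [538. 346.]
pivtop [539. 334.]
elbow [632. 457.]
swtop [437.  90.]
[-0.94022779  0.8165565  -0.15960002]
```

```bash
python3 -m crank '{"translation":[[0,0,-1],[0.49,0.91,0],[0.49,0.91,0],[0.49,0.91,0],[0.49,0.91,0],[0.49,0.91,0],[0,0,1],[0,0,0.4],[0,0,0.4],[0,0,0]],"dr":[[0,0,0],[0,0,0],[0,0,0],[0,0,0],[0,0,0],[0,0,0],[0,0,0],[0,0,0],[0,0,0],[0,0,0]],"grip":[1,1,1,1,1,1,1,1,1,1]}'
python3 - <<'E'
from h import *
print(robot.nose_length)
g=grab_frame("side");s=telemetry.read_state();p=s["position"];print(p,s["width"],s["force"])
c=lambda p:((proj(g,p)-[150,130]+.4)*4).round(0)
for dz in(0,.008,-.009,-.017):print(dz,c(p+[0,0,dz]))
cv2.imwrite("pics/s11.png",cv2.resize(g["image"][130:280,150:350],(800,600),interpolation=cv2.INTER_CUBIC)[:,:,::-1])
E
```

```text
t: 10.0
position: [0.5142, -0.1716, 0.1484]
ee_rot: [-0.001, 0.0, 1.0, 0.0]
force: [-0.6, 0.9, -0.0]
width: 0.0
0.017
[ 0.51471007 -0.17212692  0.14936525] -0.00019062321002301757 [ 0.17874927 -0.20149728  0.28341405]
0 [397. 388.]
0.008 [397. 378.]
-0.009 [397. 399.]
-0.017 [398. 408.]
```

View pics/s11.png

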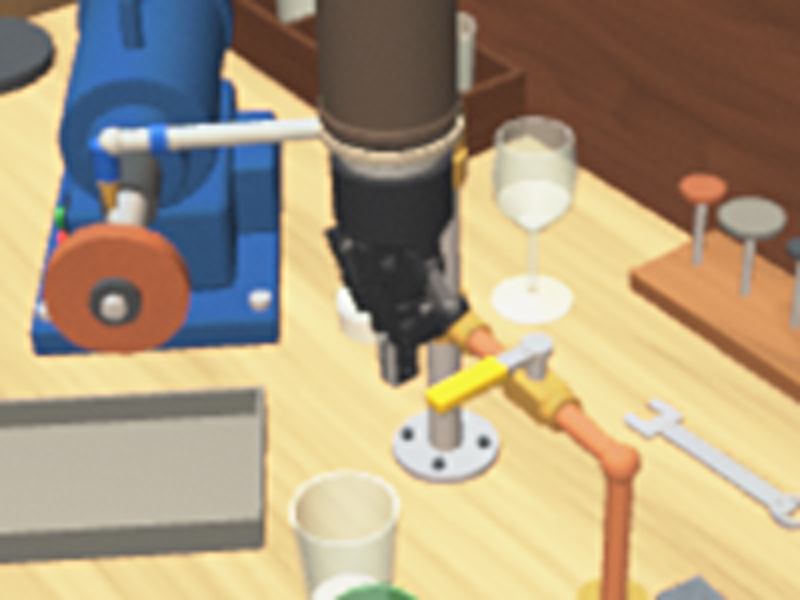

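```bash
python3 -m crank '{"translation":[[-0.12,-0.48,0],[-0.12,-0.48,0],[0,-0.33,0],[0,-0.33,0],[0,-0.33,0],[-0.11,-0.35,0],[-0.11,-0.35,0],[0,0,0]],"dr":[[0,0,0],[0,0,0],[0,0,0],[0,0,0],[0,0,0],[0,0,0],[0,0,0],[0,0,0]],"grip":[1,1,1,1,1,1,1,1]}'
python3 - <<'E'
from h import *
g=grab_frame("side");m=hsvmask(g,(24,150,120),(34,255,255));k=np.zeros_like(m);k[200:260,240:320]=m[200:260,240:320]
c=max(cv2.findContours(k,0,1)[0],key=cv2.contourArea);r=cv2.minAreaRect(c);print(r)
P=np.array([.602,-.211]);p=cast(g,*r[0],.168);d=p[:2]-P;print(p,np.linalg.norm(d),"alpha",np.arctan2(-d[1],-d[0]),cv2.contourArea(c))
E
```

```text
t: 10.72
position: [0.5269, -0.2401, 0.1502]
ee_rot: [0.0, 0.001, 1.0, -0.001]
force: [-0.6, -0.2, -0.1]
width: 0.0001
((279.5500183105469, 229.8500213623047), (6.640782833099365, 15.811387062072754), 18.434947967529297)
[ 0.55392825 -0.25023464  0.168     ] 0.062050385418146926 alpha 0.6845222741623891 75.5
```

```bash
python3 -m crank '{"translation":[[-0.11,-0.35,0],[-0.27,-0.33,0],[-0.27,-0.33,0],[-0.27,-0.33,0],[-0.32,-0.17,0],[-0.32,-0.17,0],[-0.32,-0.17,0],[0,0,0]],"dr":[[0,0,0],[0,0,0],[0,0,0],[0,0,0],[0,0,0],[0,0,0],[0,0,0],[0,0,0]],"grip":[1,1,1,1,1,1,1,1]}'
cat > lv.py <<'E'
from h import *
g=grab_frame("side");m=hsvmask(g,(24,150,120),(34,255,255));k=np.zeros_like(m);k[200:260,240:330]=m[200:260,240:330]
c=max(cv2.findContours(k,0,1)[0],key=cv2.contourArea);r=cv2.minAreaRect(c);print(r)
P=np.array([.602,-.211]);p=cast(g,*r[0],.168);d=p[:2]-P;print(p,np.linalg.norm(d),"alpha",np.arctan2(-d[1],-d[0]),cv2.contourArea(c))
b=cv2.boxPoints(r);b=[cast(g,*q,.17)[:2].round(3) for q in b];print(b)
E
python3 lv.py
```

```text
t: 11.43
position: [0.5755, -0.285, 0.1499]
ee_rot: [0.0, -0.0, 1.0, -0.001]
force: [-0.4, 0.7, -0.2]
width: -0.0001
((304.5, 231.5), (5.0, 5.0), 90.0)
[ 0.59860834 -0.29410404  0.168     ] 0.08317322651762347 alpha 1.5300067680011389 17.5
[array([ 0.599, -0.285]), array([ 0.608, -0.292]), array([ 0.595, -0.307]), array([ 0.585, -0.299])]
```

```bash
python3 -m crank '{"translation":[[-0.08,0,0],[-0.08,0,0],[-0.06,0,0],[0,0,0],[0,0,0]],"dr":[[0,0,0],[0,0,0],[0,0,0],[0,0,0],[0,0,0]],"grip":[1,1,1,1,1]}'
python3 -m crank '{"translation":[[0.4,-0.2,0],[0.8,-0.3,0],[0,0,-0.5],[0,0,-1],[0,0,-1],[0,0,-1],[0,0,-1],[0,0,-1],[0,0,-1],[0,0,-1],[0,0,-1],[0,0,0]],"dr":[[0,0,0],[0,0,0],[0,0,0],[0,0,0],[0,0,0],[0,0,0],[0,0,0],[0,0,0],[0,0,0],[0,0,0],[0,0,0],[0,0,0]],"grip":[1,1,1,1,1,1,1,1,1,1,1,1]}'
python3 lv.py; python3 m.py pics/z12.png
python3 - <<'E'
from h import *
g=grab_frame("side");f=grab_frame("top")
a=cv2.resize(g["image"][130:280,150:350],(600,450),interpolation=cv2.INTER_CUBIC);b=cv2.resize(f["image"][150:270,200:320],(200,200));b=np.vstack([b,np.zeros((250,200,3),np.uint8)])
cv2.imwrite("pics/s12.png",np.hstack([a,b])[:,:,::-1])
E
```

```text
t: 11.9
position: [0.5779, -0.2849, 0.1503]
ee_rot: [-0.001, 0.001, 1.0, -0.0]
force: [-6.7, -1.8, 2.6]
width: -0.0
t: 12.9
position: [0.5504, -0.2978, 0.3684]
ee_rot: [0.004, 0.0, 1.0, -0.002]
force: [0.1, -0.4, 0.0]
width: 0.0002
((298.94000244140625, 227.07998657226562), (19.200000762939453, 5.400000095367432), 36.869895935058594)
[ 0.59945914 -0.272165    0.168     ] 0.061217750446559395 alpha 1.5292790827218858 83.0
[array([ 0.589, -0.248]), array([ 0.607, -0.24 ]), array([ 0.606, -0.299]), array([ 0.589, -0.307])]
brass px 15 176 178 176 181 mean 177.13333333333333 178.66666666666666
mouth [0.41719483 0.0138107  0.235     ] r 0.22005533470529826 ang 148.0923251212556 x,y 0.002624596398484778 0.0027240577920404742
```

Run:
```python
from h import *
g0=np.load("g.npy",allow_pickle=True).item();g=grab_frame("side")
d=cv2.absdiff(cv2.GaussianBlur(g0["image"],(3,3),0),cv2.GaussianBlur(g["image"],(3,3),0)).max(2)
n,l,s,c=cv2.connectedComponentsWithStats((d>35).astype(np.uint8))
print([(s[i].tolist()) for i in range(1,n) if s[i,4]>12])
f=grab_frame("top");m=hsvmask(f,(22,150,80),(35,255,255));print("top yellow",cv2.boundingRect(m),[cast(f,u,v,.171).round(3) for v,u in np.argwhere(m)[:1]],m.sum()//255)
s=telemetry.read_state();print(s["t"],s["force"],abs(s["qd"]).max())
```

```text
[[0, 0, 84, 219, 7409], [146, 0, 108, 12, 615], [281, 0, 41, 18, 541], [30, 28, 11, 2, 14], [315, 65, 2, 13, 18], [272, 83, 47, 88, 2428], [58, 94, 9, 25, 128], [16, 130, 9, 12, 53], [0, 156, 7, 26, 89], [172, 157, 87, 46, 974], [174, 176, 6, 7, 27], [203, 210, 6, 7, 33], [35, 217, 23, 44, 379], [256, 216, 26, 18, 193], [285, 217, 8, 7, 29], [0, 219, 13, 7, 42], [290, 221, 19, 15, 153], [0, 222, 39, 58, 1426]]
top yellow (233, 173, 226, 174) [array([ 0.616, -0.091,  0.171])] 209
13.2 [-0.20633938  0.42694667  0.16330105] 0.002120533480137567
```

```bash
python3 -c "
from plant import robot
print(robot.sign_off())"
```

```text
the job is handed in; nothing more can be done
None
```

I pushed the water pipe clockwise with the shut fingertips until the nozzle stood over the wheel. Only then did I turn the tap lever about a quarter turn to open. I lifted the hand clear and handed the job in at about 13 s; no verdict is reported.

**Last checks**
- **Nozzle:** it sits about 2.6 mm along the rim and 2.7 mm across it from my estimate of wheel_top, 220 mm from the swivel axis as it should be. It did not move while I worked the tap. The limits are 20 mm along and 8 mm across.
- **Tap lever:** it reads about 1.53 to 1.57 rad in the side camera. My final push stalled at about 7 N, which suggests it was at or near its stop.
- **Other things:** comparing the first and last side pictures, only the arm, pipe and lever had changed. The hand was at z = 0.37 m with no force on it.

**What went wrong or could not be checked**
- **First lever pass missed:** the fingertips passed just above the lever without touching it. In the pictures the shut fingertips stood about level with the TCP, not the stated 17 mm ahead of it. I went back, lowered the hand about 20 mm, and the second pass worked.
- **Last picture not viewed:** I had reached the viewing limit, so the final state was checked by numbers only.
- **Top camera:** it gave no usable reading of the lever at the end, so the lever angle rests on the side view and the stall.

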